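# Unhook a specimen carrier from its lipped dock

## Task

Take the steel specimen carrier out of its dock and lay it flat on the middle of the ground plate beside it. Its nose is caught under the dock's lip: pull the carrier back against the sprung pin until the nose is free, keep it pressed back with its heel down in the slot while you tilt the nose up past the lip, then draw it out. Never force it against the lip, the slot or the pin (keep below 16 N), do not drop it, and leave the other things on the bench alone.

Things in the scene. Friction and masses are not known exactly. Their poses are not given: they have to be found in the camera images.
- carrier: Steel plate, about 0.3 kg, with an aluminium grip post and a pale round specimen fixed on top. Origin: on the underside, middle of its width; x to the nose, z up. Body x -35 to +39 mm, 50 mm wide, 12 mm thick; a tongue 30 mm wide, 6 mm thick, flush with the underside, sticks out at each end. Specimen: 30 mm dia., centred at x +19 mm, top at z 26 mm. It lies flat in the dock, lined up with it.
- grip (a point): Point in the grip post at carrier x = -15 mm, 34 mm above its underside. The post is 26 mm along carrier x and 16 mm across y (pinch it across these 16 mm), from z = 12 to 46 mm over the underside. Pulling here tends to raise the nose, pressing down adds friction on the base: carry the carrier's weight while pulling.
- heel (a point): Middle of the lower edge at the tip of the heel tongue (carrier x = -57 mm, tongue 22 mm long), the end nearest the robot; the carrier is tilted about this edge.
- nose (a point): Middle of the lower edge at the tip of the nose tongue (carrier x = +67 mm, tongue 28 mm long), the end away from the robot.
- dock: Fixed dock: dark base plate 240 x 92 x 8 mm; the carrier lies on its top (z = 8 mm). Origin on the underside below the carrier's origin (within 1 mm), x to the nose end, z up. An aluminium frame (side rails at y = 32 to 40 mm either side, top at z = 16 mm) carries the nose lip and the heel slot. It is clamped anywhere in an 18 mm range along x; its place is not measured.
- lip (a point): On the dock, mean place of the nose lip's lower inner edge (true edge within 9 mm of it along dock x, moving with the frame). The lip is 6 mm thick and 44 mm wide, underside 18.5 mm and top 24.5 mm above the dock's underside. The nose tongue is caught under it by 3 to 23 mm, and is free once the pin is pushed in by 2 mm.
- pin_place (a point): On the dock, mean place of the sprung pin's face (within 9 mm along x, moving with the frame), met after pulling the carrier 1 to 21 mm in -x. The pin gives 1.5 N at touch, 1.2 N more per mm, solid after 5 mm (7.5 N); 6 to 9 N frees the nose. A roof (underside z = 21, top 27 mm) reaches 8 mm past the face over the heel: tilt 0.2 to 0.35 rad, then draw out along the tilted carrier x.
- plate: Ground steel plate 150 (x) x 120 (y) x 10 mm, fixed, with nothing on it. Origin: centre of its underside; top at z = 10 mm.
- bullseye_level: Round bullseye level, 48 mm dia., 15 mm high, standing on the bench: leave alone.
- mount_k1: Round dark specimen mount, 30 mm dia., 20 mm high: leave alone.
- test_block_b: Rectangular steel test block 50 x 75 x 12 mm: leave alone.
Mind the look-alikes: they are no part of the job. There is more than one size of the carrier; the one meant has the size given above.

How it is judged:
By the outcome, as a careful person would: the job done as asked, in the order asked, and still so for the second after the job is handed in, with the robot touching nothing.
It also fails if it takes over 64 s, if anything falls off the work surface, if the arm or the gripper's body presses on something with over 40 N, if the wrist force passes 120 N, or if a joint passes its speed limit or range.

## Robot

A 6-joint arm with a two-finger parallel gripper is mounted at the origin on a cart in front of the work surface, level with it; the furniture and walls round the work are solid. World frame = base frame: x ahead of the robot, y to its left, z up, the work surface at z = 0. Lengths are in m, angles in rad, forces in N, time in s.
With the tool pointing down it reaches from about 0.275 to 0.825 m from the base axis. Payload 4.9 kg.
Tool frame: the origin (TCP) lies between the finger pads; the fingertips stand bot.nose_length ahead of it and the grasp point (between the pads) lies 8 mm behind it (bot.nose_length is the distance from the TCP to the fingertips, in m); x points along the fingers, y is the direction in which the jaws open and shut, and the axes are right-handed (so a half turn about x gives the same grasp; the last joint's range is limited). The gripper opens to 85 mm and grips with 20 to 120 N. Pads are 22 mm wide; open, the fingers measure 114 mm over their backs; the gripper's body (76 mm by 85 mm) begins 54 mm behind the grasp point. The pads swing forward as they close: fully open they stand 13 mm farther back than shut.
Start: joints at [-1.337, 0.326, -0.193, 1.052, 0, 1.437], TCP at [0.198, -0.513, 0.242] pointing down, gripper open.
Joint ranges: [-2.65, 2.65], [-0.97, 1.79], [-1.3, 1.35], [-1.93, 2.1], [-1.47, 1.37], [-3.14, 3.14]. Speed limits (rad/s): [2.57, 2.57, 3.14, 3.14, 3.14, 3.14].

## Interface

Orientations are given as a rotation vector (axis times angle).
In Python, from bench import sensors, camera, order, bot gives the robot as it stands.
- The arm moves only by the shell command python3 -m pendant 'ROWS' [FORCE]. ROWS is JSON, a list of rows, each a list of 3 entries, a list of its own where there are three numbers: the finger opening in cm, from 0 to 8.54, then the shift along the world's x, y, z in cm, then the turn about the world's z in degrees. A call has 1 to 20 rows; each row shifts and turns the commanded pose from where the row before left it; what a row does not reach is not made up. A row lasts 1/10 s, in which the tool goes at most 50 mm and 8.59 degrees, less where a joint would pass 70% of its speed; a pose out of reach is approached as far as the arm can. A call with a gripper value outside its range is refused whole. The fingers move at their own pace and stop on an object; FORCE is the grip in N (left out, the last holds). Time passes only in rows, so rows that do not move let the fingers close. It gives the time, the measured TCP pose, the force and the opening at its end, in the units of the state.
- sensors.get_obs(): the state, without advancing time (a new reading comes with each control period).
- camera(name): name is "side" or "top"; returns a dict with "image" (480x640x3 uint8, blue, green, red), "z_map" (480x640 float32, m along the optical axis (not along the pixel's ray), 0 where there is no reading), "fov_y" (degrees; the focal length in pixels is half the picture's height over the tangent of half this angle, whatever the lens; pixels are square), "cx", "cy" (the principal point, pixels), "distortion" ([k1, k2, p1, p2, k3] as OpenCV has them; the pictures are not rectified), "R" (3x3) and "t" (3): a world point X has camera coordinates R X + t. Camera axes: x right, y down, z forward; pixel columns grow to the right and rows downward; lengths in m; the calibration is good to about 2 mm. A picture is of the moment at which its call begins.
- order.job_done(): hands the job in, once; it reports no verdict.
The state is a dict: "time": time; "qpos": joint angles; "qd": joint speeds; "joint_efforts": joint torques, N m; "ee_pos": TCP position; "tool_rot": TCP orientation; "contact_force": force on the tool from outside, world axes, zero at the start; "ft_torque": the same for the moment, N m; "finger_gap": finger opening in m.
Only numpy, scipy, OpenCV 4.12 (cv2) and the standard library are available. Lean on these libraries where they do the work, as an engineer would, in place of code of your own. Each camera call takes 0.05 s, during which the arm holds its last target. There are 200 camera calls.

## Working session

There is one attempt and no reset: what is moved stays moved. The work goes in short steps, Python scripts to look and compute and a shell command to move; the robot and the scene stay as the last step left them, time stands still between calls to the robot, and variables do not carry over. Pictures are saved under pics/ and viewed, about 8 in all and at most 12, crops included, and the job is handed in when it is done.

```bash
mkdir -p pics; ls
cat > h.py <<'E'
import numpy as np, cv2
from bench import sensors, camera, order, bot
def K(c):
    f=240/np.tan(np.radians(c["fov_y"])/2)
    return np.array([[f,0,c["cx"]],[0,f,c["cy"]],[0,0,1.]])
def ray(c,px,z):
    "pixels -> world points on the plane z"
    u=cv2.undistortPoints(np.array(px,float).reshape(-1,1,2),K(c),np.array(c["distortion"],float))[:,0]
    R=np.array(c["R"]);t=np.array(c["t"])
    d=np.c_[u,np.ones(len(u))]@R; o=-R.T@t
    return o+d*((z-o[2])/d[:,2])[:,None]
def proj(c,X):
    return cv2.projectPoints(np.array(X,float).reshape(-1,1,3),cv2.Rodrigues(np.array(c["R"],float))[0],np.array(c["t"],float),K(c),np.array(c["distortion"],float))[0][:,0]
E
python3 - <<'E'
from h import *
for n in("top","side"):
    c=camera(n);cv2.imwrite(f"pics/{n}0.png",c["image"])
    print(n,c["fov_y"],c["cx"],c["cy"],c["distortion"],-np.array(c["R"]).T@c["t"],np.array(c["R"])[2])
s=sensors.get_obs();print({k:np.round(v,3) for k,v in s.items()},bot.nose_length)
E
```

```text
pics
top 53.75462841824429 323.8783828525592 233.4672922289403 [-0.06303615  0.          0.          0.          0.        ] [0.44830626 0.13397727 0.90956877] [ 0.14995916  0.00427878 -0.98868293]
side 48.66235490002728 307.64757738340006 247.74471896013162 [-0.02449988  0.          0.          0.          0.        ] [ 0.30965795 -0.65392433  0.50452335] [ 0.31269966  0.82511128 -0.47054256]
{'time': np.float64(0.1), 'qpos': array([-1.337,  0.327, -0.193,  1.052,  0.   ,  1.437]), 'qd': array([-0.   , -0.002,  0.002,  0.001, -0.002,  0.002]), 'joint_efforts': array([ 1.0000e-03, -4.4424e+01,  2.6304e+01,  8.0000e-03, -0.0000e+00,
       -0.0000e+00]), 'ee_pos': array([ 0.198, -0.513,  0.242]), 'tool_rot': array([ 2.021,  0.378, -2.021]), 'contact_force': array([-0.025, -0.571, -0.24 ]), 'ft_torque': array([0.005, 0.008, 0.037]), 'finger_gap': np.float64(0.085)} 0.011
```

View pics/top0.png

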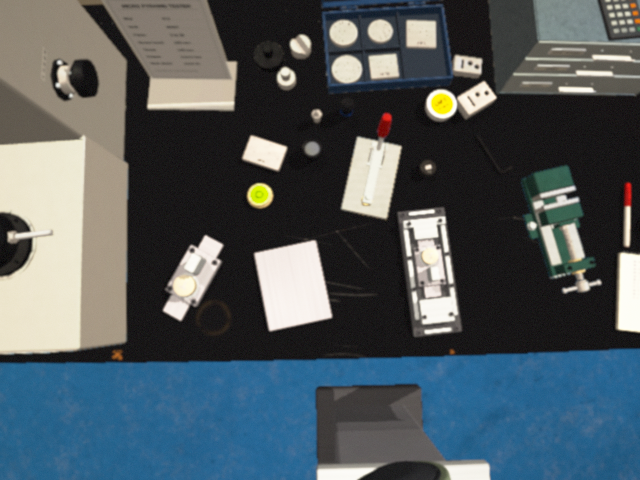

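View pics/side0.png

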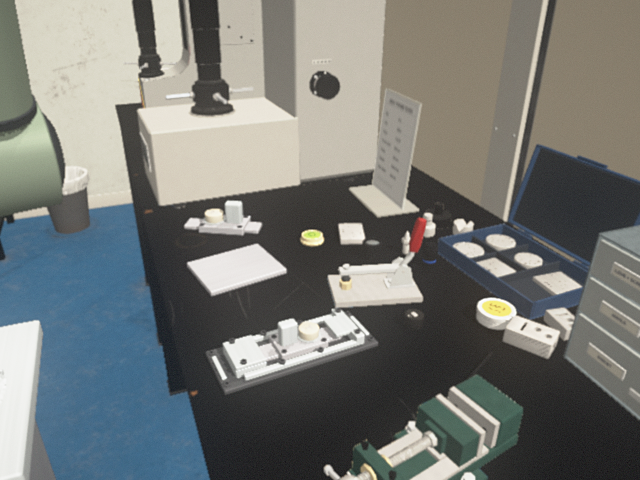

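Top view: the dock with the carrier sits at about (430,270), with its nose up-image. The plate is at (293,285), and a look-alike carrier is at (192,278). In the side view the dock is at (292,345) and the plate at (237,268). I'll enlarge both dock views.

Run:
```python
from h import *
t=cv2.imread("pics/top0.png");s=cv2.imread("pics/side0.png")
a=cv2.resize(t[200:340,385:475],None,fx=4,fy=4,interpolation=cv2.INTER_CUBIC)
b=cv2.resize(s[300:395,200:385],None,fx=2.35,fy=2.35,interpolation=cv2.INTER_CUBIC)
o=np.zeros((560,800,3),np.uint8);o[:560,:360]=a;o[:b.shape[0],362:362+b.shape[1]]=b[:,:438]
cv2.imwrite("pics/z1.png",o)
c=camera("top");g=c["image"].mean(2)
# plate outline and dock frame
for nm,(x0,x1,y0,y1),th,z in(("plate",(245,340,232,338),140,.01),("dock",(385,475,195,345),25,.008)):
    m=np.zeros((480,640),np.uint8);m[y0:y1,x0:x1]=(g[y0:y1,x0:x1]>th)*255
    m=cv2.morphologyEx(m,cv2.MORPH_CLOSE,np.ones((5,5)));m=cv2.morphologyEx(m,cv2.MORPH_OPEN,np.ones((5,5)))
    k=max(cv2.findContours(m,0,1)[0],key=cv2.contourArea)
    P=ray(c,k[:,0],z)[:,:2]; r=cv2.minAreaRect((P*1000).astype(np.float32)); print(nm,r); print(cv2.boxPoints(r).round(1).tolist())
```

```text
plate ((488.39813232421875, 199.8743896484375), (150.91897583007812, 121.03307342529297), 10.723496437072754)
[[403.0, 245.3000030517578], [425.5, 126.4000015258789], [573.7999877929688, 154.5], [551.2999877929688, 273.3999938964844]]
dock ((514.12744140625, -63.62799072265625), (173.2040557861328, 286.5321960449219), 87.59615325927734)
[[367.3999938964844, -144.10000610351562], [653.5999755859375, -156.1999969482422], [660.9000244140625, 16.899999618530273], [374.6000061035156, 28.899999618530273]]
```

View pics/z1.png

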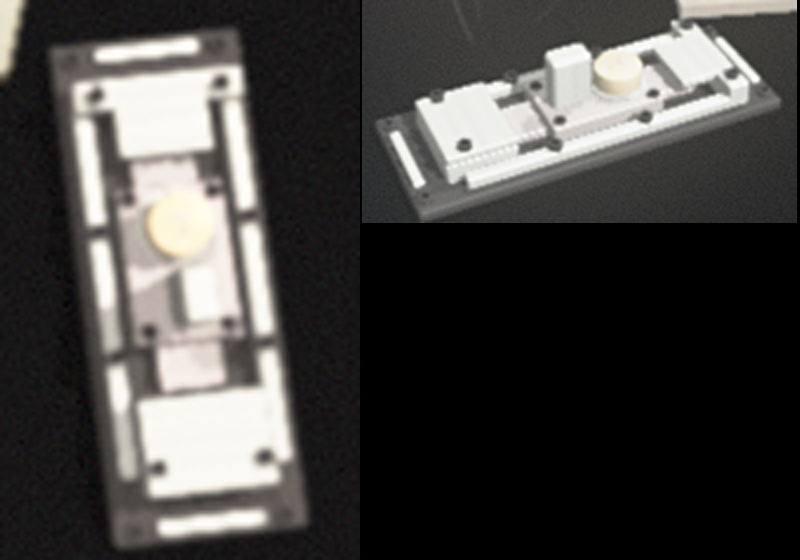

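The crops show the frame with the nose lip plate at the top and the heel slot plate at the bottom. The specimen is at top-view pixel (430,256) and the post at about (434,271). Next I'll measure them from colour and the depth map.

```bash
cat >> h.py <<'E'
def cloud(c):
    v,u=np.mgrid[0:480,0:640]; z=c["z_map"].astype(float)
    n=cv2.undistortPoints(np.c_[u.ravel(),v.ravel()].astype(float).reshape(-1,1,2),K(c),np.array(c["distortion"],float))[:,0].reshape(480,640,2)
    P=np.dstack([n*z[...,None],z])-np.array(c["t"]); P=P@np.array(c["R"]); P[z==0]=np.nan
    return P
E
python3 - <<'E'
from h import *
c=camera("top");im=c["image"];g=cv2.GaussianBlur(im,(3,3),0).mean(2)
m=np.zeros((480,640),np.uint8);m[195:345,385:475]=(g[195:345,385:475]>38)*255
m=cv2.morphologyEx(m,cv2.MORPH_OPEN,np.ones((5,5)));m=cv2.morphologyEx(m,cv2.MORPH_CLOSE,np.ones((7,7)))
k=max(cv2.findContours(m,0,1)[0],key=cv2.contourArea)
r=cv2.minAreaRect((ray(c,k[:,0],.008)[:,:2]*1000).astype(np.float32));print("dock",r)
B=cv2.boxPoints(r);print(B.round(1).tolist())
hsv=cv2.cvtColor(im,cv2.COLOR_BGR2HSV)
w=np.zeros((480,640),bool);w[240:275,412:448]=1
s=w&(hsv[...,1]>45)&(hsv[...,2]>130);v,u=np.nonzero(s)
print("spec n",s.sum(),ray(c,[[u.mean(),v.mean()]],.034)*1000)
for n in("top","side"):
    c=camera(n);P=cloud(c)*1000
    inb=(P[...,0]>380)&(P[...,0]<660)&(P[...,1]<0)&(P[...,1]>-160)
    for lo,hi in((47,62),):
        q=P[inb&(P[...,2]>lo)&(P[...,2]<hi)]
        if len(q): print(n,lo,len(q),np.median(q,0).round(1),q.min(0).round(1),q.max(0).round(1), cv2.minAreaRect(q[:,:2].astype(np.float32)))
    q=P[inb]; print(np.histogram(q[:,2],range(-6,70,4)))
E
```

```text
dock ((509.185302734375, -61.20425796508789), (243.56541442871094, 96.37699890136719), 4.872994422912598)
[[383.70001220703125, -23.5], [391.8999938964844, -119.5999984741211], [634.5999755859375, -98.9000015258789], [626.4000244140625, -2.799999952316284]]
spec n 38 [[530.04743019 -46.79224104  34.        ]]
top 47 132 [500.8 -60.6  53.4] [488.3 -69.3  47.1] [513.9 -52.5  56.2] ((500.8353576660156, -60.95497131347656), (25.893171310424805, 15.701314926147461), 4.849949359893799)
(array([1397, 4204,  677, 1665,  725,  766,  673,  815,  519,  186,   76,
          8,    5,   12,   76,   45,    0,    0]), array([-6, -2,  2,  6, 10, 14, 18, 22, 26, 30, 34, 38, 42, 46, 50, 54, 58,
       62, 66]))
side 47 176 [500.  -68.6  53.1] [487.3 -75.6  47.3] [513.4 -54.3  55.8] ((500.906494140625, -65.07709503173828), (27.144012451171875, 17.594331741333008), 12.852923393249512)
(array([ 336, 6270,  445, 1759,  955, 1056,  835,  869,  838,  223,  136,
         44,   45,   38,   98,   47,    0,    0]), array([-6, -2,  2,  6, 10, 14, 18, 22, 26, 30, 34, 38, 42, 46, 50, 54, 58,
       62, 66]))
```

Run:
```python
from h import *
from scipy.spatial.transform import Rotation as R
c=camera("top");a=np.radians(4.86);e=np.array([np.cos(a),np.sin(a)]);n=np.array([-e[1],e[0]])
O=np.array([500.8,-61])+15*e
lo=lambda p:((np.array(p)[:2]-O)@e,(np.array(p)[:2]-O)@n)
for nm,px,z in(("lip edge",[426.5,239.2],.0245),("roof edge",[436.2,298.7],.027),("spec",[430,256],.034),("heel R corner on base?",[441,297],.014)):
    p=ray(c,[px],z)[0]*1000;print(nm,p.round(1),np.round(lo(p),1))
P=cloud(c)*1000;Q=P.reshape(-1,3);L=np.c_[(Q[:,:2]-O)@e,(Q[:,:2]-O)@n,Q[:,2]]
s=L[(abs(L[:,1])<12)&(abs(L[:,0])<130)]
for x in range(-120,124,4):
    q=s[(s[:,0]>=x)&(s[:,0]<x+4)]
    print(x,len(q),np.round(np.median(q[:,2]),1) if len(q) else None,end=" | ")
o=sensors.get_obs();print();print(R.from_rotvec(o["tool_rot"]).as_matrix().round(3))
# centre of plate etc
g=cv2.GaussianBlur(c["image"],(3,3),0).mean(2)
pts=proj(c,np.c_[(O+np.outer(np.arange(-90,95,2),e))/1000,np.full(93,.02)])
print([(int(x),int(g[int(round(p[1])),int(round(p[0]))])) for x,p in zip(np.arange(-90,95,2),pts)])
```

```text
lip edge [566.9 -55.8  24.5] [51.3 -0.4]
roof edge [455.  -67.4  27. ] [-61.2  -2.4]
spec [534.  -58.6  34. ] [18.3 -0.4]
heel R corner on base? [458.  -79.6  14. ] [-59.2 -14.9]
-120 30 11.6 | -116 28 7.5 | -112 26 7.4 | -108 27 7.2 | -104 21 26.0 | -100 27 26.2 | -96 30 26.3 | -92 29 26.0 | -88 28 26.1 | -84 27 26.5 | -80 27 25.9 | -76 29 26.1 | -72 29 25.8 | -68 29 26.0 | -64 31 25.9 | -60 25 8.1 | -56 25 12.6 | -52 28 13.0 | -48 25 13.3 | -44 28 13.0 | -40 26 13.0 | -36 31 18.6 | -32 27 20.0 | -28 35 49.9 | -24 34 51.3 | -20 33 50.2 | -16 30 51.4 | -12 31 51.6 | -8 32 51.5 | -4 21 36.7 | 0 27 20.3 | 4 31 25.4 | 8 31 33.1 | 12 29 33.7 | 16 25 33.8 | 20 28 33.4 | 24 28 33.5 | 28 26 32.9 | 32 23 21.7 | 36 21 19.1 | 40 26 13.4 | 44 25 13.3 | 48 25 12.7 | 52 37 15.6 | 56 27 24.5 | 60 26 24.0 | 64 26 23.6 | 68 26 24.3 | 72 25 24.0 | 76 26 24.3 | 80 30 23.7 | 84 25 24.4 | 88 24 23.9 | 92 9 6.7 | 96 24 7.6 | 100 33 8.2 | 104 25 12.4 | 108 18 8.6 | 112 16 4.9 | 116 25 -1.3 | 120 24 -0.8 | 
[[-0.     0.36  -0.933]
 [ 0.    -0.933 -0.36 ]
 [-1.    -0.    -0.   ]]
[(-90, 246), (-88, 247), (-
[... 332 characters left out ...]
, (-30, 189), (-28, 171), (-26, 142), (-24, 150), (-22, 163), (-20, 174), (-18, 182), (-16, 188), (-14, 195), (-12, 153), (-10, 159), (-8, 165), (-6, 171), (-4, 187), (-2, 196), (0, 204), (2, 196), (4, 198), (6, 214), (8, 231), (10, 239), (12, 240), (14, 239), (16, 239), (18, 239), (20, 239), (22, 240), (24, 240), (26, 240), (28, 241), (30, 240), (32, 240), (34, 239), (36, 238), (38, 236), (40, 235), (42, 235), (44, 235), (46, 232), (48, 219), (50, 192), (52, 174), (54, 192), (56, 228), (58, 244), (60, 247), (62, 247), (64, 247), (66, 248), (68, 248), (70, 247), (72, 246), (74, 246), (76, 247), (78, 247), (80, 247), (82, 246), (84, 246), (86, 246), (88, 247), (90, 245), (92, 225), (94, 174)]
```

Post measured at (500.8, −61.0) mm, 25.9 × 15.7 mm, yaw 4.86°, which matches the sizes given. The lip edge is at about +53 mm and the pin face at about −70 mm in the carrier frame. I expect pin contact after about 13 mm of pull and the nose free at about 15 mm.

```bash
python3 -m pendant '[[8.5,[2.16,3.23,0],-1.16],[8.5,[2.16,3.23,0],-1.16],[8.5,[2.16,3.23,0],-1.16],[8.5,[2.16,3.23,0],-1.16],[8.5,[2.16,3.23,0],-1.16],[8.5,[2.16,3.23,0],-1.16],[8.5,[2.16,3.23,0],-1.16],[7,[2.16,3.23,0],-1.16],[6,[2.16,3.23,0],-1.16],[5,[2.16,3.23,0],-1.16],[5,[2.16,3.23,0],-1.16],[5,[2.16,3.23,0],-1.16],[5,[2.16,3.23,0],-1.16],[5,[2.16,3.23,0],-1.16],[5,[0,0,0],0],[5,[0,0,0],0]]'
cat >> h.py <<'E'
def st():
    from scipy.spatial.transform import Rotation as R
    o=sensors.get_obs();M=R.from_rotvec(o["tool_rot"]).as_matrix()
    a=np.radians(4.86);e=np.array([np.cos(a),np.sin(a)]);d=(o["ee_pos"][:2]*1000-[500.8,-61])
    print("t",round(float(o["time"]),2),"tcp",(o["ee_pos"]*1000).round(2),"along/across",(d@e).round(2),(d@[-e[1],e[0]]).round(2),"jaw",np.degrees(np.arctan2(M[1,1],M[0,1])).round(2),"down",M[:,0].round(3),"F",np.round(o["contact_force"],2),"T",np.round(o["ft_torque"],3),"gap",np.round(o["finger_gap"]*1000,1))
E
python3 -c "from h import *;st()"
```

```text
time: 1.95
ee_pos: [0.5002, -0.0604, 0.2421]
tool_rot: [2.176, 0.094, -2.178]
contact_force: [-0.2, -0.0, -0.4]
finger_gap: 0.0502
t 1.95 tcp [500.15 -60.43 242.08] along/across -0.59 0.62 jaw -85.04 down [-0.001 -0.    -1.   ] F [-0.24 -0.03 -0.4 ] T [ 0.014 -0.033 -0.032] gap 50.2
```

```bash
python3 -m pendant '[[5,[0.06,-0.06,-3],0],[5,[0,0,-3],0],[5,[0,0,-3],0],[5,[0,0,-3],0],[5,[0,0,-3],0],[5,[0,0,-2.5],0],[5,[0,0,-1.5],0],[5,[0,0,-1],0],[5,[0,0,-0.5],0],[5,[0,0,0],0]]'
python3 - <<'E'
from h import *
st()
s=camera("side")["image"][260:410,170:400];t=camera("top")["image"][200:340,385:475]
o=np.zeros((560,800,3),np.uint8);o[:420,:644]=cv2.resize(s,None,fx=2.8,fy=2.8,interpolation=2);cv2.imwrite("pics/g1.png",o)
E
```

```text
time: 2.95
ee_pos: [0.5005, -0.0622, 0.0372]
tool_rot: [2.178, 0.091, -2.179]
contact_force: [-1.2, -0.1, 0.0]
finger_gap: 0.0503
t 2.95 tcp [500.49 -62.2   37.21] along/across -0.41 -1.17 jaw -85.22 down [-0. -0. -1.] F [-1.15 -0.06  0.01] T [-0.033  0.066  0.006] gap 50.3
```

View pics/g1.png

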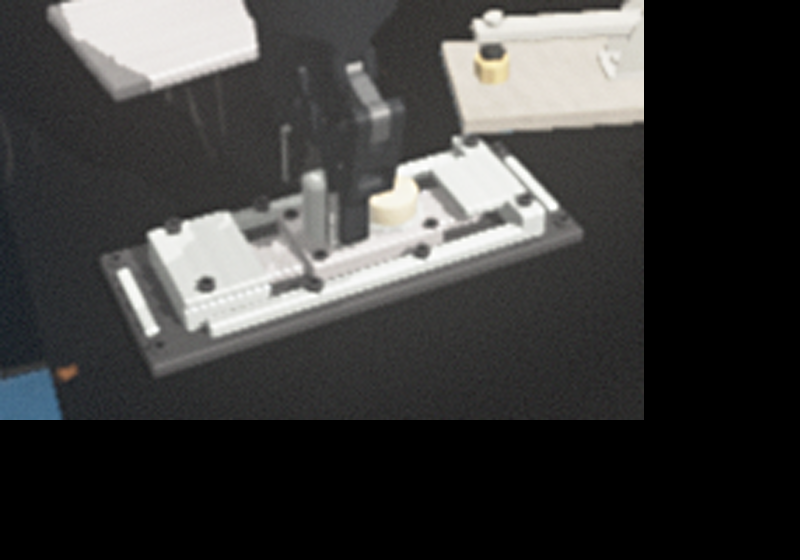

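The side view shows the fingers straddling the post at (345,200), clear of the body and the specimen. I'll check how noisy the readings are before closing.

```bash
for i in 1 2 3; do python3 -m pendant '[[5,[0,0,0],0]]' >/dev/null; python3 -c "from h import *;st()"; done
```

```text
t 3.15 tcp [501.47 -61.91  38.14] along/across 0.59 -0.96 jaw -85.17 down [ 0.002 -0.    -1.   ] F [-0.51 -0.87  0.86] T [0.025 0.027 0.029] gap 50.0
t 3.25 tcp [501.32 -61.74  37.97] along/across 0.46 -0.79 jaw -85.16 down [ 0.001 -0.    -1.   ] F [0.26 0.01 0.53] T [ 0.033 -0.006 -0.02 ] gap 50.0
t 3.35 tcp [501.1  -61.63  37.72] along/across 0.24 -0.65 jaw -85.15 down [ 0.001 -0.    -1.   ] F [-0.16 -0.95 -0.41] T [-0.009  0.017 -0.007] gap 50.0
```

```bash
python3 -m pendant '[[4,[0,0.05,-0.05],0],[3,[0,0,0],0],[2.2,[0,0,0],0],[1.8,[0,0,0],0],[1.2,[0,0,0],0],[1.2,[0,0,0],0],[1.2,[0,0,0],0],[1.2,[0,0,0],0]]' 30; python3 -c "from h import *;st()"
```

```text
time: 4.15
ee_pos: [0.501, -0.0615, 0.037]
tool_rot: [2.178, 0.091, -2.178]
contact_force: [-1.0, -2.5, 2.6]
finger_gap: 0.0153
t 4.15 tcp [501.   -61.5   36.95] along/across 0.16 -0.51 jaw -85.18 down [ 0.    -0.001 -1.   ] F [-0.98 -2.45  2.55] T [-0.523  0.088 -0.012] gap 15.3
```

```bash
python3 -m pendant '[[1.2,[0,-0.03,0.03],0],[1.2,[0,0,0],0]]'; python3 -c "from h import *;st()";python3 -m pendant '[[1.2,[0,0,0.03],0],[1.2,[0,0,0],0]]'; python3 -c "from h import *;st()"
```

```text
time: 4.35
ee_pos: [0.5007, -0.0612, 0.0369]
tool_rot: [2.179, 0.093, -2.179]
contact_force: [-0.2, -0.3, -0.0]
finger_gap: 0.0154
t 4.35 tcp [500.73 -61.17  36.94] along/across -0.08 -0.16 jaw -85.16 down [-0.     0.001 -1.   ] F [-0.21 -0.27 -0.04] T [-0.249 -0.131 -0.007] gap 15.4
time: 4.55
ee_pos: [0.5002, -0.0609, 0.037]
tool_rot: [2.178, 0.093, -2.18]
contact_force: [0.1, 1.1, -2.2]
finger_gap: 0.0154
t 4.55 tcp [500.2  -60.92  37.01] along/across -0.59 0.13 jaw -85.15 down [-0.001  0.001 -1.   ] F [ 0.12  1.12 -2.25] T [ 0.057 -0.029 -0.012] gap 15.4
```

```bash
python3 -m pendant '[[1.2,[-0.1,-0.008,0],0],[1.2,[-0.2,-0.017,0],0],[1.2,[-0.2,-0.017,0],0],[1.2,[-0.2,-0.017,0],0],[1.2,[-0.2,-0.017,0],0],[1.2,[-0.1,-0.008,0],0],[1.2,[0,0,0],0],[1.2,[0,0,0],0]]'; python3 -c "from h import *;st()"
```

```text
time: 5.35
ee_pos: [0.4909, -0.0623, 0.0374]
tool_rot: [2.179, 0.092, -2.178]
contact_force: [-0.7, -0.6, -3.0]
finger_gap: 0.0154
t 5.35 tcp [490.89 -62.3   37.45] along/across -9.99 -0.45 jaw -85.17 down [ 0. -0. -1.] F [-0.67 -0.57 -2.97] T [-0.029  0.086  0.03 ] gap 15.4
```

```bash
for i in 1 2; do python3 -m pendant '[[1.2,[-0.1,-0.008,0],0],[1.2,[-0.1,-0.008,0],0],[1.2,[0,0,0],0],[1.2,[0,0,0],0]]'>/dev/null; python3 -c "from h import *;st()";done; python3 -m pendant '[[1.2,[-0.1,-0.008,0],0],[1.2,[0,0,0],0],[1.2,[0,0,0],0]]'>/dev/null; python3 -c "from h import *;st()"
```

```text
t 5.75 tcp [489.26 -62.47  37.52] along/across -11.62 -0.49 jaw -85.17 down [ 0.001  0.    -1.   ] F [ 1.07  0.9  -3.55] T [ 0.053 -0.307  0.005] gap 15.6
t 6.15 tcp [487.45 -62.64  37.59] along/across -13.44 -0.5 jaw -85.16 down [ 0.001  0.    -1.   ] F [ 4.14  0.16 -3.46] T [ 0.17  -0.793 -0.008] gap 15.5
t 6.45 tcp [486.37 -62.73  37.59] along/across -14.52 -0.5 jaw -85.16 down [ 0.001 -0.    -1.   ] F [ 4.72  1.1  -2.43] T [ 0.231 -1.103 -0.06 ] gap 15.6
```

```bash
python3 -m pendant '[[1.2,[-0.1,-0.008,0],0],[1.2,[-0.05,-0.004,0],0],[1.2,[0,0,0],0],[1.2,[0,0,0],0]]'>/dev/null
python3 - <<'E'
from h import *
st()
s=camera("side")["image"][290:400,190:390];t=camera("top")["image"][200:340,385:475]
o=np.zeros((600,800,3),np.uint8);o[:440]=cv2.resize(s,(800,440),interpolation=2);cv2.imwrite("pics/g2.png",o[:440])
E
```

```text
t 6.85 tcp [485.39 -62.81  37.68] along/across -15.51 -0.5 jaw -85.16 down [ 0.002  0.    -1.   ] F [ 4.91  0.71 -3.13] T [ 0.231 -1.288  0.031] gap 15.6
```

View pics/g2.png

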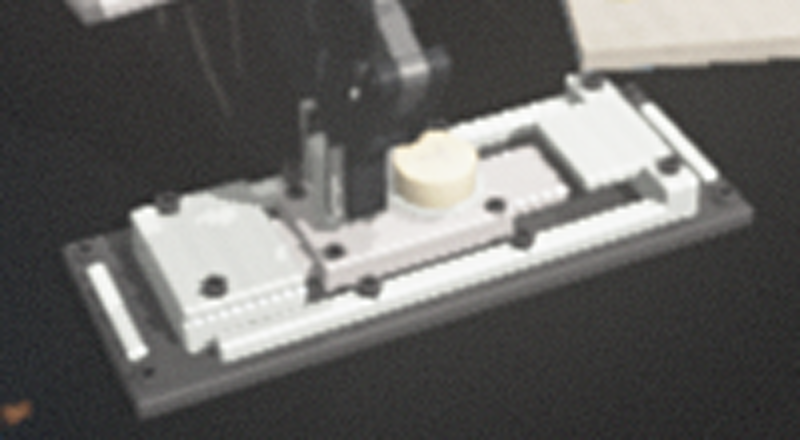

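The side crop shows the carrier back under the roof. The nose tip at (565,190) is just clear of the lip edge, and the carrier is still flat. I'll press a little further, then tilt along the arc about the heel.

```bash
python3 -m pendant '[[1.2,[-0.1,-0.008,0],0],[1.2,[0,0,0],0],[1.2,[0,0,0],0]]'>/dev/null; python3 -c "from h import *;st()"; python3 -m pendant '[[1.2,[-0.1,-0.008,0.1],0],[1.2,[-0.09,-0.008,0.1],0],[1.2,[0,0,0],0],[1.2,[0,0,0],0]]'>/dev/null; python3 -c "from h import *;st()"
```

```text
t 7.25 tcp [484.74 -62.84  37.76] along/across -16.16 -0.47 jaw -85.16 down [ 0.003  0.    -1.   ] F [ 6.58  1.02 -3.84] T [ 0.372 -1.501 -0.   ] gap 15.5
t 7.65 tcp [482.74 -62.87  39.61] along/across -18.15 -0.33 jaw -85.16 down [ 0.003  0.001 -1.   ] F [ 6.65  1.96 -5.75] T [ 0.437 -1.577 -0.06 ] gap 15.5
```

```bash
for i in 1; do python3 -m pendant '[[1.2,[-0.1,-0.008,0.1],0],[1.2,[-0.1,-0.008,0.1],0],[1.2,[0,0,0],0],[1.2,[0,0,0],0]]'>/dev/null; done
python3 - <<'E'
from h import *
st()
s=camera("side")["image"][290:400,190:390]
cv2.imwrite("pics/g3.png",cv2.resize(s,(800,440),interpolation=2))
E
```

```text
t 8.05 tcp [480.69 -63.06  41.58] along/across -20.21 -0.35 jaw -85.16 down [ 0.003  0.001 -1.   ] F [ 6.33  0.22 -5.27] T [ 4.020e-01 -1.587e+00 -1.000e-03] gap 15.4
```

View pics/g3.png

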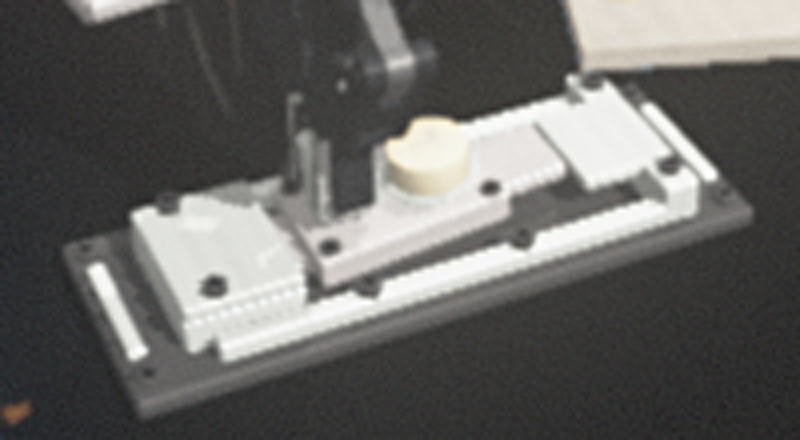

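The carrier is tilting about the heel as planned: the nose tip at (560,165) is rising clear of the lip and the force is steady at about 6.5 N. I'll continue along the arc.

```bash
python3 -m pendant '[[1.2,[-0.105,-0.009,0.095],0],[1.2,[-0.105,-0.009,0.09],0],[1.2,[0,0,0],0]]'>/dev/null;python3 -c "from h import *;st()";python3 -m pendant '[[1.2,[-0.11,-0.009,0.09],0],[1.2,[-0.11,-0.009,0.085],0],[1.2,[0,0,0],0]]'>/dev/null;python3 -c "from h import *;st()"; python3 -m pendant '[[1.2,[-0.11,-0.01,0.085],0],[1.2,[-0.115,-0.01,0.08],0],[1.2,[0,0,0],0]]'>/dev/null
python3 - <<'E'
from h import *
st()
c=camera("side");s=c["image"][290:400,190:390]
cv2.imwrite("pics/g4.png",cv2.resize(s,(800,440),interpolation=2))
E
```

```text
t 8.4 tcp [478.55 -63.26  43.47] along/across -22.36 -0.37 jaw -85.16 down [ 0.003  0.001 -1.   ] F [ 7.46  1.2  -5.8 ] T [ 0.412 -1.592  0.039] gap 15.7
t 8.7 tcp [476.38 -63.43  45.22] along/across -24.54 -0.36 jaw -85.16 down [ 0.003  0.001 -1.   ] F [ 6.64  1.5  -6.08] T [ 0.408 -1.639 -0.036] gap 15.2
t 9.0 tcp [474.22 -63.65  46.92] along/across -26.71 -0.39 jaw -85.16 down [ 0.003  0.001 -1.   ] F [ 5.99  1.87 -6.23] T [ 0.4   -1.726 -0.058] gap 15.2
```

View pics/g4.png

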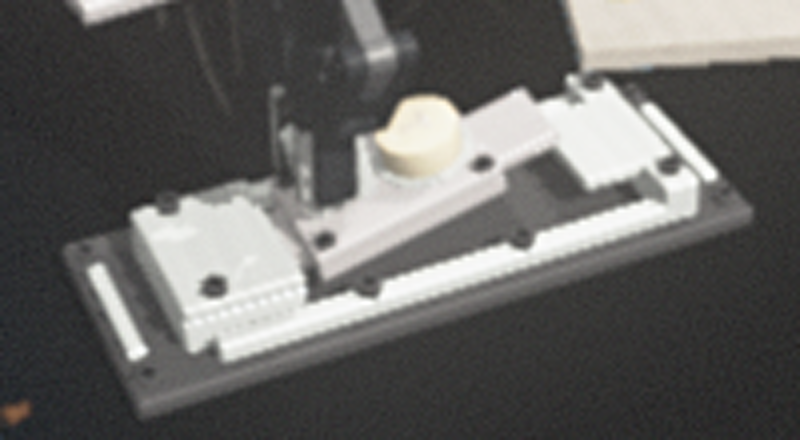

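Tilted about 0.25 rad, with the nose at (540,120) well above the lip. I'll firm the grip and draw out along the tilted axis.

```bash
python3 -m pendant '[[1.2,[0,0,0],0],[1.2,[0,0,0],0],[1.2,[0,0,0],0]]' 60 >/dev/null;python3 -c "from h import *;st()";python3 -m pendant '[[1.2,[0.15,0.013,0.04],0],[1.2,[0.2,0.017,0.05],0],[1.2,[0.2,0.017,0.05],0],[1.2,[0,0,0],0]]'>/dev/null;python3 -c "from h import *;st()"; python3 -m pendant '[[1.2,[0.25,0.021,0.065],0],[1.2,[0.3,0.025,0.08],0],[1.2,[0.3,0.025,0.08],0],[1.2,[0.3,0.025,0.08],0],[1.2,[0.3,0.025,0.08],0],[1.2,[0.3,0.025,0.08],0],[1.2,[0.2,0.017,0.05],0],[1.2,[0,0,0],0],[1.2,[0,0,0],0]]'>/dev/null
python3 - <<'E'
from h import *
st()
c=camera("side");s=c["image"][290:400,190:390]
cv2.imwrite("pics/g5.png",cv2.resize(s,(800,440),interpolation=2))
E
```

```text
t 9.35 tcp [474.36 -63.68  46.96] along/across -26.57 -0.43 jaw -85.16 down [ 0.003  0.001 -1.   ] F [ 6.5   1.28 -5.4 ] T [ 0.378 -1.607  0.008] gap 15.0
t 9.75 tcp [477.96 -63.32  47.89] along/across -22.95 -0.37 jaw -85.17 down [-0.001 -0.    -1.   ] F [ 2.31 -0.11 -4.76] T [-0.019 -0.705  0.034] gap 15.0
t 10.65 tcp [497.71 -61.62  53.13] along/across -3.13 -0.36 jaw -85.16 down [-0. -0. -1.] F [-0.26  0.65 -3.4 ] T [-0.004  0.057  0.044] gap 14.9
```

View pics/g5.png

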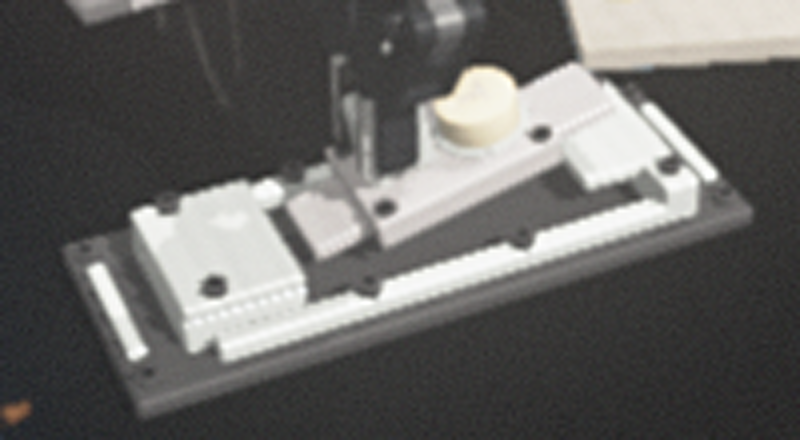

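The carrier is out: the heel at (320,220) is clear of the roof and the load is weight only, 3.4 N. I'll lift and carry it to the plate.

```bash
python3 -m pendant '[[1.2,[0,0,0.5],0],[1.2,[0,0,1.2],0],[1.2,[0,0,1.5],0],[1.2,[0,0,1.5],0],[1.2,[0,0,1.5],0],[1.2,[0,0,1.5],0],[1.2,[0,0,1],0],[1.2,[0,0,0.5],0],[1.2,[0,0,0],0]]'>/dev/null;python3 -c "from h import *;st()";python3 -m pendant '[[1.2,[-0.1,0.8,0],0.3],[1.2,[-0.23,1.6,0],0.4],[1.2,[-0.35,2.4,0],0.6],[1.2,[-0.35,2.4,0],0.6],[1.2,[-0.35,2.4,0],0.6],[1.2,[-0.35,2.4,0],0.6],[1.2,[-0.35,2.4,0],0.6],[1.2,[-0.35,2.4,0],0.6],[1.2,[-0.35,2.4,0],0.6],[1.2,[-0.35,2.4,0],0.5],[1.2,[-0.3,2,0],0.3],[1.2,[-0.2,1.4,0],0.2],[1.2,[-0.1,0.62,0],0],[1.2,[0,0,0],0],[1.2,[0,0,0],0],[1.2,[0,0,0],0],[1.2,[0,0,0],0]]'>/dev/null
python3 - <<'E'
from h import *
st()
c=camera("side")
# tilt: carrier points in depth near tcp
s=c["image"][160:310,140:340]
cv2.imwrite("pics/g6.png",cv2.resize(s,(800,600),interpolation=2))
E
```

```text
t 11.6 tcp [498.27 -61.77 146.02] along/across -2.58 -0.55 jaw -85.17 down [ 0.001 -0.    -1.   ] F [ 0.03 -0.72 -3.18] T [-0.013  0.073  0.044] gap 14.9
t 13.3 tcp [464.06 177.39 145.21] along/across -16.41 240.65 jaw -78.0 down [-0.003  0.013 -1.   ] F [-0.35  0.23 -2.85] T [-0.007  0.092 -0.041] gap 15.0
```

View pics/g6.png

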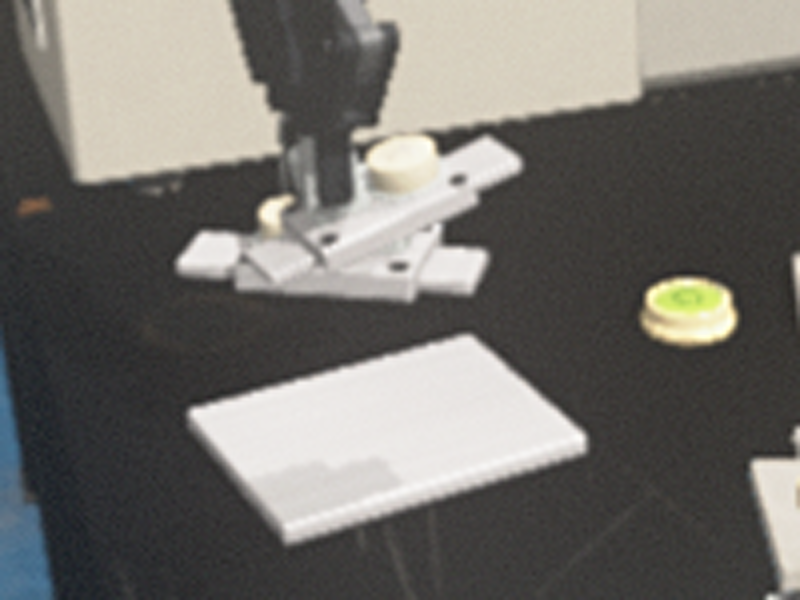

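The carrier is held nose-up about 0.25 rad above the plate. The pose isn't where I commanded it, so I'll check whether it is still settling.

```bash
python3 -m pendant '[[1.2,[0,0,0],0],[1.2,[0,0,0],0],[1.2,[0,0,0],0]]' >/dev/null; python3 -c "from h import *;st()"; python3 -m pendant '[[1.2,[0,0,0],0],[1.2,[0,0,0],0],[1.2,[0,0,0],0]]' >/dev/null; python3 -c "from h import *;st();o=sensors.get_obs();print(o['qpos'],o['qd'],o['joint_efforts'])"
```

```text
t 13.65 tcp [463.92 177.91 145.21] along/across -16.51 241.17 jaw -77.94 down [-0.003  0.013 -1.   ] F [-0.09 -0.34 -3.18] T [-0.044  0.111  0.005] gap 15.0
t 13.95 tcp [463.87 177.98 145.19] along/across -16.55 241.25 jaw -77.93 down [-0.003  0.013 -1.   ] F [ 0.14 -0.64 -2.46] T [-0.028  0.023  0.032] gap 14.9
[ 0.20960548  0.32030753 -0.47329738  0.77726044  0.01355111  3.14059453] [-0.00035881  0.00088638 -0.00179046  0.00098931 -0.00094095 -0.00067679] [-5.36995227e-03 -4.19441700e+01  2.37349176e+01 -6.94261794e-02
  5.57422685e-02 -9.98188407e-04]
```

Joint 6 is at its range end (3.1406), so at the plate the carrier's heading can't be below about 23°. The task doesn't give a heading, and at about 26° (15° to the plate edges) it still fits well inside. I'll turn positive to leave the limit.

```bash
python3 -m pendant '[[1.2,[0,0,0],2],[1.2,[0,0,0],3],[1.2,[0,0,0],3],[1.2,[0,0,0],3],[1.2,[0,0,0],3],[1.2,[0,0,0],0],[1.2,[0,0,0],0],[1.2,[0,0,0],0]]' >/dev/null; python3 -c "from h import *;st();o=sensors.get_obs();print(o['qpos'])"
```

```text
t 14.75 tcp [463.92 177.92 145.19] along/across -16.51 241.18 jaw -63.98 down [-0.006  0.012 -1.   ] F [-0.2  -0.45 -3.33] T [-0.052  0.073  0.002] gap 15.2
[ 0.20975869  0.32258377 -0.4699082   0.7815877   0.01305134  2.89716188]
```

```bash
python3 -m pendant '[[1.2,[0,0.2,0],0],[1.2,[-0.05,0.35,-0.5],0],[1.2,[-0.06,0.4,-1.2],0],[1.2,[0,0,-1.5],0],[1.2,[0,0,-1.5],0],[1.2,[0,0,-1.5],0],[1.2,[0,0,-1.3],0],[1.2,[0,0,-0.8],0],[1.2,[0,0,-0.4],0],[1.2,[0,0,-0.2],0],[1.2,[0,0,0],0],[1.2,[0,0,0],0]]' >/dev/null
python3 - <<'E'
from h import *
st()
for n,w in(("side",(200,310,150,310)),):
    s=camera(n)["image"][w[0]:w[1],w[2]:w[3]]
    cv2.imwrite("pics/g7.png",cv2.resize(s,None,fx=5,fy=5,interpolation=2))
E
```

```text
t 15.95 tcp [463.26 187.56  56.63] along/across -16.35 250.85 jaw -63.94 down [-0.005  0.012 -1.   ] F [-0.11 -0.35 -2.88] T [-0.019  0.039 -0.047] gap 15.0
```

View pics/g7.png

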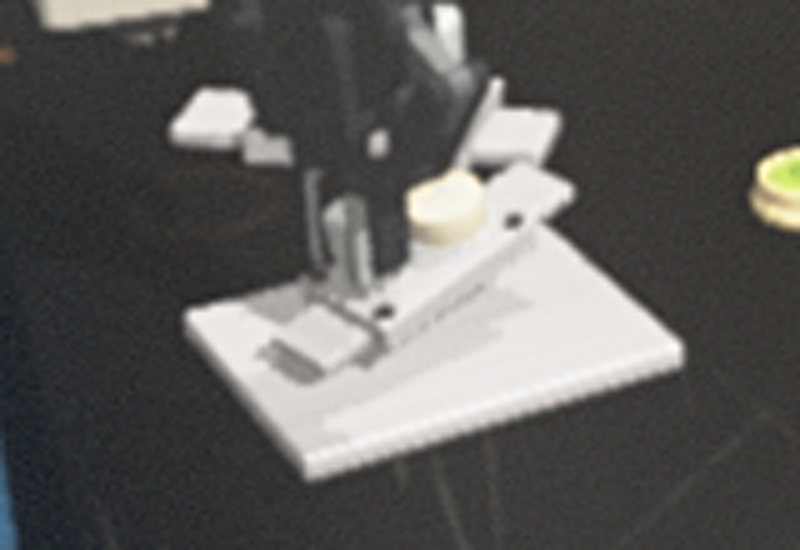

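The carrier is over the plate, with the heel tip at (290,360) a few mm above it. I'll soften the grip and lower until the heel touches.

```bash
python3 -m pendant '[[1.2,[0,0,-0.25],0],[1.2,[0,0,-0.2],0],[1.2,[0,0,-0.1],0],[1.2,[0,0,0],0]]' 30 >/dev/null; python3 -c "from h import *;st()"; for i in 1 2 3; do python3 -m pendant '[[1.2,[0,0,-0.1],0],[1.2,[0,0,0],0]]' >/dev/null; python3 -c "from h import *;st()"; done
```

```text
t 16.4 tcp [462.62 187.37  50.49] along/across -17.01 250.71 jaw -63.94 down [-0.006  0.012 -1.   ] F [-0.44 -0.08 -2.88] T [-0.043  0.069 -0.039] gap 15.0
t 16.6 tcp [462.76 187.42  49.6 ] along/across -16.85 250.75 jaw -63.94 down [-0.006  0.012 -1.   ] F [-0.11 -0.37 -3.46] T [-0.003  0.041 -0.006] gap 15.2
t 16.8 tcp [462.73 187.41  48.57] along/across -16.89 250.74 jaw -63.94 down [-0.006  0.012 -1.   ] F [-0.36  0.54 -2.86] T [-0.104  0.083  0.054] gap 14.9
t 17.0 tcp [462.89 187.45  47.67] along/across -16.72 250.77 jaw -63.94 down [-0.006  0.012 -1.   ] F [ 0.07  0.27 -1.22] T [-0.101  0.061 -0.026] gap 15.1
```

```bash
python3 -m pendant '[[1.2,[0.1,0.05,-0.08],0],[1.2,[0.1,0.05,-0.085],0],[1.2,[0,0,0],0]]' >/dev/null; python3 -c "from h import *;st()"; python3 -m pendant '[[1.2,[0.1,0.05,-0.085],0],[1.2,[0.1,0.045,-0.09],0],[1.2,[0,0,0],0]]' >/dev/null; python3 -c "from h import *;st()"; python3 -m pendant '[[1.2,[0.095,0.045,-0.09],0],[1.2,[0.095,0.045,-0.095],0],[1.2,[0,0,0],0]]' >/dev/null; python3 -c "from h import *;st()"
```

```text
t 17.3 tcp [463.98 188.07  46.53] along/across -15.59 251.29 jaw -63.94 down [-0.007  0.011 -1.   ] F [-3.78 -1.99  8.21] T [-0.553  1.237  0.023] gap 15.0
t 17.6 tcp [466.09 189.1   44.89] along/across -13.39 252.14 jaw -63.94 down [-0.007  0.011 -1.   ] F [-3.2  -1.78  8.25] T [-0.546  1.254 -0.012] gap 15.0
t 17.9 tcp [468.16 190.13  43.04] along/across -11.25 252.99 jaw -63.94 down [-0.007  0.012 -1.   ] F [-3.38 -0.47  7.14] T [-0.411  1.137  0.01 ] gap 15.0
```

```bash
python3 -m pendant '[[1.2,[0.09,0.045,-0.095],0],[1.2,[0.09,0.045,-0.1],0],[1.2,[0,0,0],0]]' 20 >/dev/null; python3 -c "from h import *;st()"; python3 -m pendant '[[1.2,[0.09,0.04,-0.1],0],[1.2,[0,0,0],0],[1.2,[0,0,0],0]]' >/dev/null; python3 -c "from h import *;st()";python3 -m pendant '[[1.2,[0.045,0.02,-0.05],0],[1.2,[0,0,0],0]]' >/dev/null
python3 - <<'E'
from h import *
st()
s=camera("side")["image"][200:310,150:310]
cv2.imwrite("pics/g8.png",cv2.resize(s,None,fx=5,fy=5,interpolation=2))
E
```

```text
t 18.2 tcp [470.09 191.1   41.23] along/across -9.24 253.8 jaw -63.94 down [-0.007  0.012 -1.   ] F [-2.98 -0.24  7.49] T [-0.408  1.104  0.016] gap 14.8
t 18.5 tcp [471.02 191.6   40.24] along/across -8.27 254.21 jaw -63.94 down [-0.007  0.012 -1.   ] F [-2.92 -0.69  8.51] T [-0.388  1.152 -0.088] gap 15.0
t 18.7 tcp [471.35 191.74  39.9 ] along/across -7.93 254.32 jaw -63.94 down [-0.007  0.012 -1.   ] F [-4.2  -0.24  9.65] T [-0.476  1.298 -0.095] gap 14.9
```

View pics/g8.png

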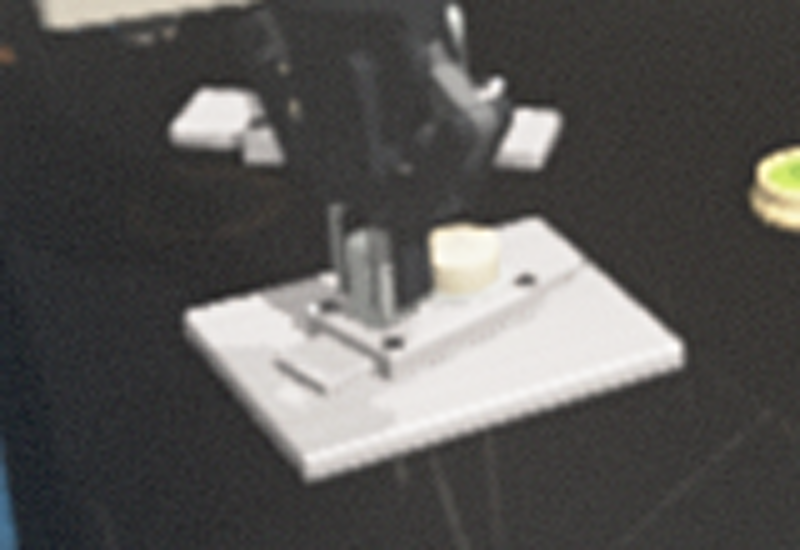

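```bash
python3 -m pendant '[[1.2,[0.03,0.015,-0.04],0],[1.2,[0,0,0],0]]' >/dev/null; python3 -c "from h import *;st()"; python3 -m pendant '[[1.2,[0.03,0.015,-0.03],0],[1.2,[0,0,0],0]]' >/dev/null; python3 -c "from h import *;st()"
```

```text
t 18.95 tcp [471.63 191.9   39.64] along/across -7.64 254.46 jaw -63.94 down [-0.007  0.012 -1.   ] F [-5.23 -0.82 11.66] T [-0.505  1.392 -0.034] gap 15.0
t 19.15 tcp [471.76 192.01  39.49] along/across -7.5 254.57 jaw -63.93 down [-0.007  0.012 -1.   ] F [-4.96 -0.84 13.74] T [-0.592  1.573 -0.024] gap 14.9
```

```bash
python3 -m pendant '[[1.2,[-0.03,-0.01,0.05],0],[1.2,[0,0,0],0]]' >/dev/null; python3 -c "from h import *;st()"; python3 -m pendant '[[1.2,[-0.01,0,0.03],0],[1.2,[0,0,0],0]]' >/dev/null
python3 - <<'E'
from h import *
st()
s=camera("side")["image"][200:310,150:310]
cv2.imwrite("pics/g9.png",cv2.resize(s,None,fx=5,fy=5,interpolation=2))
# underside/top surface check from depth in both views: local slope of carrier top along its axis
E
```

```text
t 19.35 tcp [471.68 191.96  39.56] along/across -7.58 254.52 jaw -63.94 down [-0.006  0.012 -1.   ] F [-4.12 -0.34  8.66] T [-0.39   1.078 -0.03 ] gap 15.1
t 19.55 tcp [471.71 191.95  39.59] along/across -7.56 254.5 jaw -63.94 down [-0.006  0.012 -1.   ] F [-3.53 -0.1   7.54] T [-0.347  1.054 -0.04 ] gap 14.9
```

View pics/g9.png

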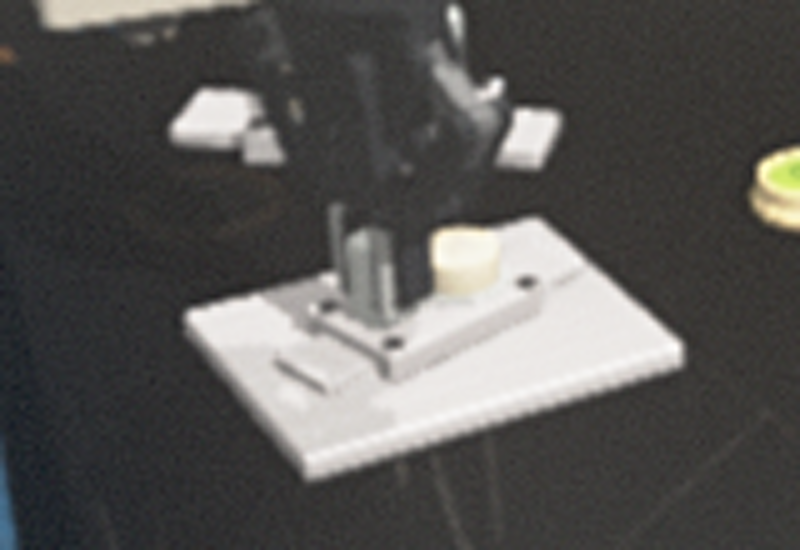

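The carrier lies flat on the plate with no gap under the nose (viewed budget now used). I'll relieve the remaining preload, release and retreat straight up.

```bash
python3 -m pendant '[[1.2,[-0.025,0,0.05],0],[1.2,[0,0,0],0]]' >/dev/null; python3 -c "from h import *;st()"; python3 -m pendant '[[1.8,[0,0,0],0],[2.5,[0,0,0],0],[3.5,[0,0,0],0],[4.5,[0,0,0],0],[4.5,[0,0,0],0],[4.5,[0,0,0],0],[4.5,[0,0,0],0]]' >/dev/null; python3 -c "from h import *;st()"
```

```text
t 19.8 tcp [471.67 191.93  39.7 ] along/across -7.59 254.49 jaw -63.94 down [-0.006  0.012 -1.   ] F [-1.99 -0.74  4.3 ] T [-0.371  0.726  0.034] gap 14.8
t 20.5 tcp [471.83 191.98  39.58] along/across -7.44 254.53 jaw -63.94 down [-0.006  0.012 -1.   ] F [-0.23  0.82 -0.43] T [-0.028  0.073 -0.024] gap 45.0
```

```bash
python3 -m pendant '[[4.5,[0,0,0.5],0],[4.5,[0,0,1],0],[4.5,[0,0,2],0],[4.5,[0,0,3],0],[4.5,[0,0,3],0],[4.5,[0,0,3],0],[4.5,[0,0,2],0],[4.5,[0,-1.5,1],0],[4.5,[0,-3,0],0],[4.5,[0,-4,0],0],[4.5,[0,-4,0],0],[4.5,[0,-4,0],0],[4.5,[0,-4,0],0],[4.5,[0,-3,0],0],[4.5,[0,-2,0],0],[4.5,[0,-1,0],0],[4.5,[0,0,0],0],[4.5,[0,0,0],0]]' >/dev/null
python3 - <<'E'
from h import *
st()
a=np.radians(26.06);e=np.array([np.cos(a),np.sin(a)]);n=np.array([-e[1],e[0]]);O=np.array([471.7,192.])+15*e
for nm in("top","side"):
    c=camera(nm);Q=cloud(c).reshape(-1,3)*1000
    q=Q[(abs(Q[:,0]-490)<90)&(abs(Q[:,1]-200)<75)]
    p=q[(q[:,2]>50)&(q[:,2]<62)];r=cv2.minAreaRect(p[:,:2].astype(np.float32));print(nm,"post",len(p),r,np.median(p[:,2]).round(1))
    L=np.c_[(q[:,:2]-O)@e,(q[:,:2]-O)@n,q[:,2]]
    for x0,x1,y in((-55,-38,12),(-33,-29,22),(-33,-29,-22),(34,38,22),(34,38,-22),(42,64,12)):
        s=L[(L[:,0]>x0)&(L[:,0]<x1)&(abs(L[:,1]-(y if y in(22,-22) else 0))<(3 if abs(y)==22 else 12))]
        print((x0,x1,y),len(s),np.median(s[:,2]).round(1) if len(s) else None,end=" ; ")
    s=L[(abs(L[:,0]-19)<10)&(abs(L[:,1])<10)];print("spec top",np.median(s[:,2]).round(1))
E
```

```text
t 22.3 tcp [471.41 -72.62 194.46] along/across -30.27 -9.09 jaw -63.94 down [-0.006  0.013 -1.   ] F [ 0.49 -0.49  0.12] T [-0.016 -0.101 -0.036] gap 45.3
top post 125 ((472.5185241699219, 195.79884338378906), (24.907499313354492, 15.291386604309082), 25.398977279663086) 55.6
(-55, -38, 12) 118 15.9 ; (-33, -29, 22) 8 22.5 ; (-33, -29, -22) 7 10.9 ; (34, 38, 22) 8 23.0 ; (34, 38, -22) 9 13.1 ; (42, 64, 12) 148 15.8 ; spec top 35.5
side post 92 ((472.6221923828125, 190.57421875), (26.174415588378906, 16.903793334960938), 23.918678283691406) 55.2
(-55, -38, 12) 68 16.0 ; (-33, -29, 22) 7 21.1 ; (-33, -29, -22) 14 19.2 ; (34, 38, 22) 0 None ; (34, 38, -22) 12 19.7 ; (42, 64, 12) 51 15.9 ; spec top 36.1
```

Both tongues read 16 mm and the specimen top 36 mm, which is what the carrier lying flat on the plate should give. Handing in.

```bash
python3 -c "from bench import order;print(order.job_done())"
```

```text
the job is handed in; nothing more can be done
None
```

The carrier is out of its dock and lying flat on the ground plate, and the job is handed in. I pulled it back against the pin at about 6–7.5 N and tilted it about 0.25 rad about the heel. I then drew it out along its tilt, set the heel down on the plate and levelled it.

**Last checks:**
- **Flatness:** in both cameras the two tongue tops read 15.8–16.0 mm (should be 16), the specimen top 35.5–36.1 mm (36) and the post top 55.2–55.6 mm (56).
- **Position:** the middle of the carrier is about 1–2 mm from the plate centre by the arm's pose. The top camera puts the post about 4 mm further in y, which is the one disagreement.
- **Forces:** the highest net force I read in the dock was about 9.5 N. While levelling on the plate it briefly reached 13.7 N upward on the tool, so the load on the plate was probably 16–17 N.
- **Robot:** clear of everything, 22.3 s used.

**Did not go as planned:**
- Joint 6 ran into the end of its range (3.1406 rad) on the way to the plate. I turned away from it, so the carrier lies about 15° off the plate's edges. It is still well inside them.
- A few depth readings at the carrier's side edges were scattered (10.9–23 mm). I put these down to edge pixels with few samples.
- I did not check the other objects again after handing over; the arm's path stayed clear of them.

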